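# Empty the tube tray and peel it off the sticky stack for rinsing

### The job

Put each blood tube from the top tray into the tub of its own cap colour. Then peel that emptied top tray off the sticky stack by raising its yellow-lug corner first, while the opposite corner stays down, so that the rest of the stack stays behind on the table; carry the tray by the lug and hold it about level over the middle of the white basin, roughly a hand's breadth above its rim, and finish while still holding it there. Leave the other things on the table alone.

Things in the scene. Friction and masses are not known exactly. Their poses are not given: they have to be found in the camera images.
- red_tube_mid (a point): tube with a red cap; point half-way up its axis, own z towards the cap. 86 mm long: white body 13 mm across, cap 17 mm across over the top 20 mm (the cap's centre is 33 mm along own z from this point). 18 g. It starts upright and loose in a 24 mm deep well of the top tray
- green_tube_mid (a point): tube with a green cap, otherwise just like the red-capped tube
- red_tube: the red-capped tube as a whole; origin at the centre of its foot
- green_tube: the green-capped tube as a whole; origin at the centre of its foot
- red_tub: red round open tub fixed to the table, 80 mm across the rim, 60 mm high, walls and floor about 4 mm, narrower towards the floor; origin at the centre of its underside. One tube stands leaning in it.
- green_tub: green tub, otherwise just like the red tub
- tray_mid (a point): middle of the blue top tray, 15 mm above its underside; own x along its long side, y along its short side, z up. Foot 130 x 90 mm, mouth 150 x 110 mm, 30 mm high, thin flared walls, about 100 g. A bar with the two tube wells (at x = -36 and +36 mm, y = 0) runs along its middle, its top 26.5 mm above the underside
- lug (a point): centre of the yellow lug on the tray's own (-x, -y) corner: own x = -74, y = -54 mm, 46 mm above the tray's underside; axes as the tray's. A block 12 mm thick, 26 wide, 32 high standing on the rim, a flat plate at its foot. The thickness lies at 45 degrees, along the tray's own (+x, +y) direction: the fingers close along that, one inside and one outside the tray
- far_corner (a point): the rim corner of the top tray opposite the lug, at own x = +75, y = +55 mm, 30 mm above the tray's underside; the axes are the tray's
- tray: the same top tray, origin at the centre of its underside (four short feet reach 7 mm lower). It sticks near the four corners of its foot, each with about 1 N until parted by 3 mm; pulled straight up, all hold at once and may bring the stack along. Tilted up by 0.2 rad about the far corner of its foot (own x = +65, y = +45 mm, z = 0) it parts except there, and then lifts off freely
- stack: the rest of the stack: five grey-blue trays nested in one another that stay together, 78 mm high, about 0.5 kg, standing loose on the table under the top tray; origin at the centre of its underside, axes as the tray's. The top tray's underside starts 60 mm above this origin.
- basin: white rectangular open basin fixed to the table, 220 x 180 mm and 60 mm high; origin at the centre of its underside, own x along the 220 mm side
- sanitiser: clear bottle with a blue cap, 56 mm across, 150 mm high, not to be disturbed; origin at the centre of its underside
- jar: small clear sample jar with an orange lid, 56 mm across, 60 mm high, not to be disturbed; origin at the centre of its underside
- thermometer: white and blue clinical thermometer lying flat, 20 mm wide, 118 mm long, not to be disturbed; origin under the middle of its white part
- scissors: scissors with blue grips lying flat, about 155 mm long, not to be disturbed; origin near the pivot

How it is judged:
By the outcome, as a careful person would: the job done as asked, in the order asked, and still so for the second after the job is handed in, while the arm keeps its last pose, push and grip.
It also fails if it takes over 64 s, if anything falls off the work surface, if the arm or the gripper's body presses on something with over 40 N, if the wrist force passes 120 N, or if a joint passes its speed limit or range.

### The arm

A 7-joint arm with a two-finger parallel gripper is mounted at the origin on the work surface. World frame = base frame: x ahead of the robot, y to its left, z up, the work surface at z = 0. Lengths are in m, angles in rad, forces in N, time in s.
With the tool pointing down it reaches from about 0.425 to 0.925 m from the base axis. Payload 6.8 kg.
Tool frame: the origin (TCP) lies between the finger pads; the fingertips stand 17 mm ahead of it and the grasp point (between the pads) lies 2 mm behind it; z points along the fingers, y is the direction in which the jaws open and shut (so a half turn about z gives the same grasp; the last joint's range is limited). The gripper opens to 85 mm and grips with 20 to 120 N. Pads are 22 mm wide; open, the fingers measure 114 mm over their backs; the gripper's body (76 mm by 85 mm) begins 54 mm behind the grasp point. The pads swing forward as they close: fully open they stand 13 mm farther back than shut.
Start: joints at [1.15, 0.477, 0.022, 1.555, -0.011, 1.109, -0.083], TCP at [0.208, -0.642, 0.248] pointing down, gripper open.
Joint ranges: [-2.96, 2.96], [-0.34, 2.1], [-1.41, 1.46], [0.24, 2.44], [-1.37, 4.51], [0.17, 1.92], [-2.96, 2.96]. Speed limits (rad/s): [2.39, 2.39, 3.14, 3.14, 3.14, 3.14, 3.14].

### API

Orientations are given as a unit quaternion [w, x, y, z].
In Python, from station import bot gives the robot as it stands. The module is installed in compiled form; this text tells all that it offers.
- The arm moves only by the tool carry_out, never from a script. Its argument "moves" is a list of rows, each a list of 3 entries, a list of its own where there are three numbers: the turn, a rotation vector about the tool's x, y, z in degrees, then the shift along the tool's x, y, z in cm, then the finger opening in cm, from 0 to 8.54. A call has 1 to 5 rows; each row is the pose to reach, as a shift and turn from the pose commanded when the call began, along the tool's axes at that moment; what a row does not reach only later rows make up. A row lasts 1/8 s, in which the tool goes at most 62.5 mm and 10.7 degrees, less where a joint would pass 70% of its speed; a pose out of reach is approached as far as the arm can. A call with a gripper value outside its range is refused whole. The fingers move at their own pace and stop on an object; "newtons" is the grip in N (left out, the last holds). Time passes only in rows, so rows that repeat a pose let the fingers close. It gives the time, the measured TCP pose, the force and the opening at its end, in the units of the state.
- bot.get_obs(): the state, without advancing time (a new reading comes with each control period).
- bot.read_camera(name): name is "scene" or "side" or "wrist"; returns the picture (400x640x3 uint8, red, green, blue); there is no depth.
- bot.camera_info(name): a dict with "vertical_fov" (degrees; the focal length in pixels is half the picture's height over the tangent of half this angle, whatever the lens; pixels are square), "cx", "cy" (the principal point, pixels), "position" and "attitude" of the camera in the world. Camera axes: x right, y up, looking along -z (the intrinsics and any distortion apply to the point x, -y, -z); pixel columns grow to the right and rows downward; lengths in m; the calibration is good to about 2 mm. A picture is of the moment at which its call begins: read the wrist's pose just before it. camera_info takes no time and is no camera call; for the wrist camera it gives the pose at the moment of the call.
- bot.hand_in(): hands the job in, once; it reports no verdict.
Trained networks look in the newest picture that a camera, given by its name, has taken for a name from the list of things; names that differ only in an ending like _2 or _b are one class to them, and where a whole thing is asked for, a point or a joint stands for the part that bears it (a point fixed in the world has none). Each returns a list of dicts, best first, with "score" (0 to 1); they miss things now and then, are a little off and sometimes report something else, mostly with a low value. They report only what shows in the picture. A call takes as long as a camera call.
- bot.silhouettes(label, camera): "region" (400x640 bool, what is visible of it) and "location" ([column, row] in pixels, amid what is visible of it).
The state is a dict: "t": time; "q": joint angles; "joint_vel": joint speeds; "joint_torque": joint torques, N m; "eef_pos": TCP position; "tool_rot": TCP orientation; "contact_force": force on the tool from outside, world axes, zero at the start; "torque": the same for the moment, N m; "gripper_width": opening from 0.0 (shut) to 1.0 (fully open).
Only numpy, scipy, OpenCV 4.12 (cv2) and the standard library are available. Lean on these libraries where they do the work, as an engineer would, in place of code of your own. Each camera call takes 0.05 s, during which the arm holds its last target. There are 200 camera calls.

## Working session

There is one attempt and no reset: what is moved stays moved. The work goes in short steps, Python scripts to look and compute and a tool call to move; the robot and the scene stay as the last step left them, time stands still between calls to the robot, and variables do not carry over. Pictures are saved under pics/ and viewed, about 8 in all and at most 12, crops included, and the job is handed in when it is done.

Besides the shell and the picture viewer there is one more tool, called as name([rows], argument=value, ...), one row to a line, values as JSON. carry_out: Moves the arm, as the interface text tells. Its arguments: {"type":"object","properties":{"moves":{"type":"array"},"newtons":{"type":"number"}},"required":["moves"]}

```bash
mkdir -p pics; ls; python3 - <<'E'
from station import bot
import cv2,numpy as np
o=bot.get_obs();print({k:np.round(v,3) for k,v in o.items()})
ims=[]
for c in ["scene","side","wrist"]:
    i=bot.camera_info(c);print(c,i)
    im=bot.read_camera(c);cv2.imwrite(f"pics/{c}0.png",im[:,:,::-1]);ims.append(im)
cv2.imwrite("pics/a.png",np.vstack([cv2.resize(np.hstack([ims[0]]),(640,400))])[:,:,::-1])
E
```

```text
pics
{'t': np.float64(0.0), 'q': array([ 1.15 ,  0.478,  0.022,  1.556, -0.011,  1.109, -0.083]), 'joint_vel': array([ 0.   ,  0.   ,  0.001, -0.002, -0.002,  0.001,  0.   ]), 'joint_torque': array([-0.0000e+00, -5.9646e+01,  1.6080e+00, -2.8120e+01,  1.2000e-02,
        9.0000e-03, -0.0000e+00]), 'eef_pos': array([ 0.208, -0.642,  0.247]), 'tool_rot': array([-0.001,  0.988,  0.156, -0.   ]), 'contact_force': array([-0.14 , -0.301,  0.047]), 'torque': array([0.041, 0.014, 0.013]), 'gripper_width': np.float64(0.999)}
scene {'vertical_fov': 56.10464691518843, 'cx': 328.1969253406803, 'cy': 207.6038185707582, 'position': array([ 1.26785623, -0.00635626,  0.87452357]), 'attitude': array([0.69434537, 0.26269539, 0.23114075, 0.62884782])}
side {'vertical_fov': 54.94964884097832, 'cx': 319.7746196490708, 'cy': 202.90309369153195, 'position': array([ 0.51612275, -0.56649225,  0.63605364]), 'attitude': array([ 0.91076338,  0.41065329, -0.02683408, -0.03396862])}
wrist {'vertical_fov': 69.82874789001396, 'cx': 316.53151602275636, 'cy': 200.619607924979, 'position': array([ 0.27354335, -0.61952426,  0.37289674]), 'attitude': array([ 0.80120162, -0.11176856,  0.08216809, -0.58209291])}
```

View pics/scene0.png

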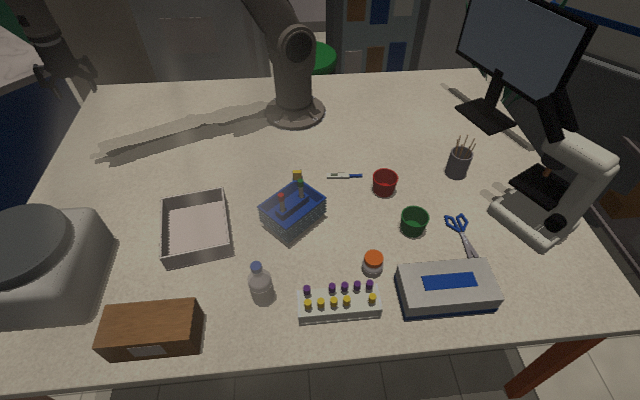

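View pics/side0.png

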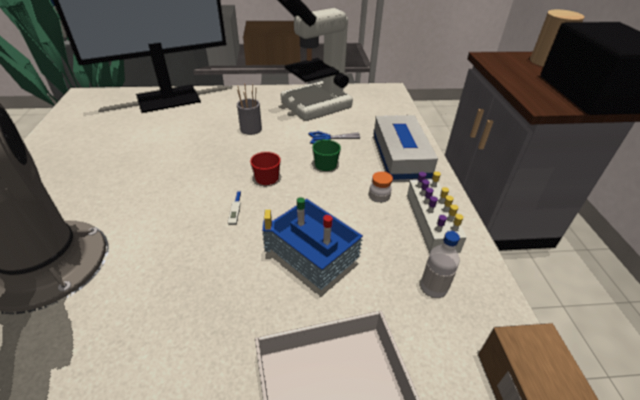

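```bash
cat > h.py <<'E'
import numpy as np,cv2
from scipy.spatial.transform import Rotation as R
from station import bot
def rq(q): return R.from_quat(np.r_[q[1:],q[0]])
class Cam:
    def __init__(s,n):
        i=bot.camera_info(n); s.f=200/np.tan(np.radians(i['vertical_fov'])/2); s.c=np.array([i['cx'],i['cy']]); s.p=i['position']; s.R=rq(i['attitude']).as_matrix(); s.info=i
    def proj(s,X):
        v=(np.atleast_2d(X)-s.p)@s.R
        return s.c+s.f*np.c_[v[:,0],-v[:,1]]/-v[:,2:]
    def ray(s,uv):
        d=s.R@np.array([(uv[0]-s.c[0])/s.f,-(uv[1]-s.c[1])/s.f,-1]); return d/np.linalg.norm(d)
    def onz(s,uv,z):
        d=s.ray(uv); return s.p+d*(z-s.p[2])/d[2]
def tri(cs,uvs):
    A=0;b=0
    for c,u in zip(cs,uvs):
        d=c.ray(u);P=np.eye(3)-np.outer(d,d);A=A+P;b=b+P@c.p
    X=np.linalg.solve(A,b); return X,[float(np.linalg.norm(c.proj(X)[0]-u)) for c,u in zip(cs,uvs)]
E
python3 - <<'E'
from h import *
import pickle
C={c:Cam(c) for c in("scene","side")}
for c in C: print(c, C[c].info.keys()); bot.read_camera(c)
D={}
for n in "red_tube_mid green_tube_mid lug far_corner tray_mid red_tub green_tub basin tray stack sanitiser jar thermometer scissors".split():
    uv=[];cs=[]
    for c in C:
        r=bot.silhouettes(n,c)
        if r:
            D[n,c]=r[0]['region']; uv.append(np.array(r[0]['location']));cs.append(C[c])
            print(n,c,[(round(x['score'],2),np.round(x['location'],1),int(x['region'].sum())) for x in r[:2]])
    if len(cs)==2: print('   ',*tri(cs,uv))
pickle.dump(D,open('d.pkl','wb'));print(bot.get_obs()['t'])
E
```

```text
scene dict_keys(['vertical_fov', 'cx', 'cy', 'position', 'attitude'])
side dict_keys(['vertical_fov', 'cx', 'cy', 'position', 'attitude'])
red_tube_mid scene [(0.63, array([282.3, 198.2]), 106)]
red_tube_mid side [(0.76, array([327., 225.]), 218), (0.44, array([329.3, 134.8]), 355)]
    [ 0.5819965  -0.05394494  0.12828754] [0.9408057374031544, 1.342619452235295]
green_tube_mid scene [(0.62, array([300.7, 186. ]), 85)]
green_tube_mid side [(0.7, array([301.2, 207. ]), 211)]
    [ 0.53727949 -0.00111618  0.12672367] [0.1907306848966478, 0.26763234583397844]
lug scene [(0.66, array([295. , 201.9]), 1738), (0.55, array([382.6, 183.5]), 581)]
lug side [(0.56, array([316. , 235.7]), 3127), (0.3, array([309.7, 259.2]), 1912)]
    [ 0.56013945 -0.02536404  0.07809657] [3.1586102994837657, 4.429791204277508]
far_corner scene [(0.6, array([290.9, 200.3]), 1769), (0.24, array([261.7, 283.5]), 900)]
far_corner side [(0.89, array([315.1, 230.2]), 3223), (0.42, array([329.4, 224.6]), 212)]
    [ 0.56136843 -0.03255616  0.09442056] [1.0392142567163856, 1.468021183435629]
tray_mid scene [(0.94, arr
[... 1360 characters left out ...]
1964]
jar scene [(0.96, array([375.9, 264.4]), 518), (0.23, array([289.4, 202.4]), 1642)]
jar side [(0.55, array([380.7, 186.7]), 579)]
    [0.74640827 0.18131095 0.02281702] [0.9330642259785962, 0.9721151375355939]
thermometer scene [(0.61, array([343.3, 174.7]), 180)]
thermometer side [(0.75, array([235.4, 208.6]), 265), (0.58, array([325.7, 222.9]), 223)]
    [0.38104321 0.14212501 0.00380729] [0.9095412378543771, 1.2434922534699346]
scissors scene [(0.85, array([462.1, 226.3]), 467), (0.62, array([283.7, 202.7]), 52)]
scissors side [(0.52, array([329.5, 137.7]), 311), (0.35, array([307.9, 258.8]), 1900)]
    [0.64009288 0.45538654 0.00827582] [3.2530364842189825, 3.0830197321132307]
1.65
```

```bash
python3 - <<'E'
from h import *
C={c:Cam(c) for c in("scene","side")}
box={"scene":(255,325,160,250),"side":(250,375,190,300)}
rng={"red":[((0,150,60),(8,255,255)),((172,150,60),(180,255,255))],"green":[((50,110,30),(80,255,255))],"yellow":[((20,130,80),(33,255,255))]}
P={}
for k in rng:
    uv=[]
    for c in C:
        im=cv2.imread(f"pics/{c}0.png");h=cv2.cvtColor(im,cv2.COLOR_BGR2HSV)
        m=sum(cv2.inRange(h,*r) for r in rng[k]);z=np.zeros_like(m);x0,x1,y0,y1=box[c];z[y0:y1,x0:x1]=m[y0:y1,x0:x1]
        n,l,s,ce=cv2.connectedComponentsWithStats(z);j=1+np.argmax(s[1:,4]);uv.append(ce[j]);print(k,c,s[j],ce[j].round(1))
    P[k],e=tri(list(C.values()),uv);print(k,P[k].round(4),e)
a=P['red']-P['green'];print(np.linalg.norm(a),np.degrees(np.arctan2(a[1],a[0])))
m=(P['red']+P['green'])/2;l=P['yellow']-m;print(m,l,np.linalg.norm(l[:2]),np.degrees(np.arctan2(l[1],l[0])))
for s in (1,-1):
    yaw=np.arctan2(s*a[1],s*a[0]);print(s,np.degrees(yaw),(m+R.from_euler('z',yaw).apply([-.074,-.054,0])).round(3))
E
```

```text
red scene [282 194   1   2   2] [282.  194.5]
red side [324 215   8  13  88] [327.3 220.8]
red [ 0.5813 -0.0543  0.1408] [1.3749943302859613, 1.967853363003071]
green scene [298 179   4   3   6] [300.  180.3]
green side [298 198   6  11  61] [300.5 203.1]
green [ 0.5341 -0.0036  0.1424] [1.2446667223813306, 1.7584808108157106]
yellow scene [293 170   8   4  26] [296.7 171.2]
yellow side [265 210   6  19 101] [267.5 218.7]
yellow [ 0.4678 -0.0115  0.1134] [1.6249982206796176, 2.4135291241807932]
0.06931542490883472 -47.07049918947463
[ 0.55773519 -0.02892417  0.14158348] [-0.0898906   0.01740899 -0.02814724] 0.09156086809385194 169.03929809698502
1 -47.07049918947463 [ 0.468 -0.012  0.142]
-1 132.92950081052538 [ 0.648 -0.046  0.142]
```

```bash
python3 - <<'E'
import cv2,numpy as np
a=cv2.imread('pics/scene0.png')[165:245,250:335];b=cv2.imread('pics/side0.png')[185:300,250:375]
a=cv2.resize(a,(395,372));b=cv2.resize(b,(404,372));cv2.imwrite('pics/crop.png',np.hstack([a,b]))
E
```

```text
(no output)
```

View pics/crop.png

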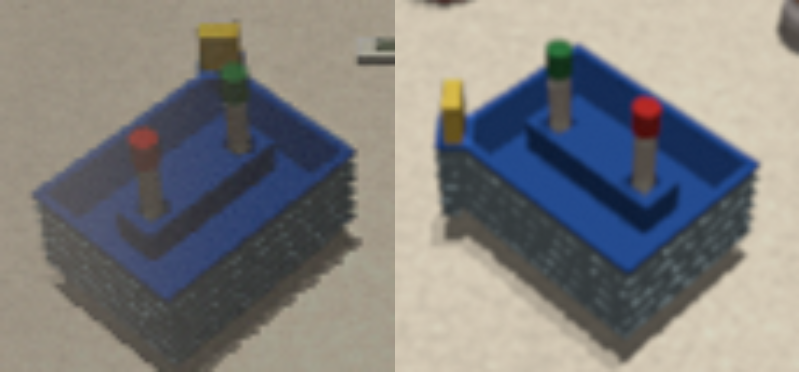

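```bash
cat >> h.py <<'E'
def go(p,yang,tiltaxis=None,tilt=0):
    "turn/shift from the measured pose to TCP p, jaw direction at world angle yang deg, tool down; extra world rotation"
    o=bot.get_obs();R0=rq(o['tool_rot']);a=np.radians(yang)
    y=np.array([np.cos(a),np.sin(a),0]);z=np.array([0,0,-1.]);M=R.from_matrix(np.c_[np.cross(y,z),y,z])
    if tilt: M=R.from_rotvec(np.radians(tilt)*np.array(tiltaxis))*M
    print('t',round(float(o['t']),2),'pos',o['eef_pos'].round(4),'w',round(float(o['gripper_width']),3),'F',o['contact_force'].round(1))
    print('turn',np.degrees((R0.inv()*M).as_rotvec()).round(1),'shift',(R0.inv().apply(np.array(p)-o['eef_pos'])*100).round(2))
E
python3 - <<'E'
from h import *
import pickle
from scipy.optimize import minimize
D=pickle.load(open('d.pkl','rb'));C={c:Cam(c) for c in("scene","side")}
t=np.linspace(0,2*np.pi,40);ci=np.c_[np.cos(t),np.sin(t)]
def tub(p): return np.vstack([np.c_[p[:2]+.04*ci,np.full(40,.06)],np.c_[p[:2]+.031*ci,np.zeros(40)]])
def box(p):
    r=np.array([[.11,.09],[-.11,.09],[-.11,-.09],[.11,-.09]]);c,s=np.cos(p[2]),np.sin(p[2]);r=r@np.array([[c,s],[-s,c]])
    return np.vstack([np.c_[p[:2]+r,np.full(4,.06)],np.c_[p[:2]+r*.92,np.zeros(4)]])
def cost(p,n,f):
    e=0
    for c in C:
        if (n,c) not in D: continue
        m=np.zeros((400*4,640*4),np.uint8);h=cv2.convexHull(((C[c].proj(f(p))+.5)*4).astype(np.int32))
        cv2.fillConvexPoly(m,h,1);m=cv2.resize(m*255,(640,400),interpolation=cv2.INTER_AREA)/255
        g=D[n,c];e+=np.abs(m-g).sum()/g.sum()
    return e
for n,f,p0 in [("red_tub",tub,[.4625,.253]),("green_tub",tub,[.618,.314]),("basin",box,[.587,-.286,1.5]),("basin",box,[.587,-.286,0])]:
    s=np.array([[0]*len(p0)]+list(np.eye(len(p0))*[.015,.015,.15][:len(p0)]))
    r=minimize(cost,p0,args=(n,f),method='Nelder-Mead',options=dict(initial_simplex=np.array(p0)+s,xatol=3e-4));print(n,r.x.round(4),round(r.fun,3))
go([.56,-.08,.30],-2)
E
```

```text
red_tub [0.455  0.2617] 0.123
green_tub [0.6195 0.3135] 0.126
basin [ 0.5778 -0.3098  2.0443] 0.483
basin [ 0.5732 -0.3045  0.1851] 0.104
t 1.65 pos [ 0.2077 -0.6423  0.2483] w 0.998 F [ 0.1 -0.1  0.1]
turn [  0.   -0.  -70.1] shift [ 50.82 -42.66  -5.17]
```

carry_out([
  [[0,0,-10],[7,-6,-5.2],5],
  [[0,0,-20],[13,-11,-5.2],5],
  [[0,0,-30],[18,-15,-5.2],5],
  [[0,0,-40],[23,-19,-5.2],5],
  [[0,0,-50],[28,-23,-5.2],5],
], newtons=40)

```text
t: 2.28
eef_pos: [0.3718, -0.3851, 0.2998]
tool_rot: [0.001, 0.828, 0.561, 0.0]
contact_force: [0.8, -0.8, -0.4]
gripper_width: 0.585
```

```bash
python3 -c "
from h import *
go([.56,-.08,.30],-2)"
```

```text
t 2.27 pos [ 0.3718 -0.3851  0.2998] w 0.585 F [ 0.8 -0.8 -0.4]
turn [  0.1   0.  -19.8] shift [35.32  6.17 -0.04]
```

carry_out([
  [[0,0,-10],[7,1.2,0],5],
  [[0,0,-19.8],[14,2.4,0],5],
  [[0,0,-19.8],[21,3.6,0],5],
  [[0,0,-19.8],[28,5,0],5],
  [[0,0,-19.8],[35.3,6.2,0],5],
])

```text
t: 2.9
eef_pos: [0.5376, -0.1205, 0.2996]
tool_rot: [0.0, 0.721, 0.693, 0.0]
contact_force: [1.6, -1.1, 0.3]
gripper_width: 0.583
```

carry_out([
  [[0,0,0],[0,0,0],5],
])

```text
t: 3.02
eef_pos: [0.539, -0.1158, 0.2996]
tool_rot: [-0.0, 0.718, 0.696, 0.002]
contact_force: [-0.1, -0.8, -0.6]
gripper_width: 0.584
```

```bash
cat > w.py <<'E'
from h import *
import sys
c=Cam("wrist");im=bot.read_camera("wrist");cv2.imwrite(f"pics/{sys.argv[1]}.png",im[:,:,::-1])
h=cv2.cvtColor(im,cv2.COLOR_RGB2HSV)
rng={"red":[((0,150,40),(8,255,255)),((172,150,40),(180,255,255))],"green":[((50,110,20),(85,255,255))],"yellow":[((20,130,60),(33,255,255))]}
for k,z in (("red",.142),("green",.142),("yellow",.118)):
    m=sum(cv2.inRange(h,*r) for r in rng[k]);n,l,s,ce=cv2.connectedComponentsWithStats(m)
    for j in np.argsort(-s[1:,4])[:2]+1: print(k,s[j],ce[j].round(1),c.onz(ce[j],z).round(4))
go([.5815,-.0545,.30],-2)
E
python3 w.py w1
```

```text
red [351 120  19  17 254] [360.5 127.6] [ 0.5829 -0.0541  0.142 ]
green [300  58  18  22 308] [308.8  68. ] [ 5.352e-01 -2.000e-04  1.420e-01]
yellow [237  68  14  29 365] [243.7  82. ] [ 0.4695 -0.0073  0.118 ]
yellow [621   0  19  18 258] [629.9   7.7] [0.8377 0.0469 0.118 ]
t 3.08 pos [ 0.5376 -0.1192  0.2993] w 0.585 F [ 0.4 -1.2 -0.3]
turn [ 0. -0.  0.] shift [ 6.62  4.16 -0.06]
```

View pics/w1.png

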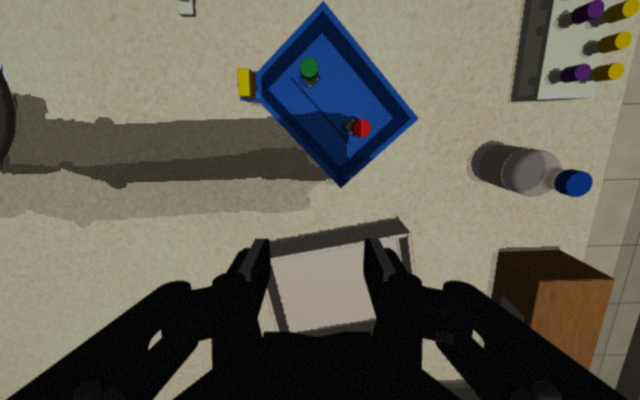

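carry_out([
  [[0,0,0],[6,3.8,0],5],
  [[0,0,0],[6.6,4.2,4],5],
  [[0,0,0],[6.6,4.2,9],5],
  [[0,0,0],[6.6,4.2,13],5],
  [[0,0,0],[6.6,4.2,13],5],
])

```text
t: 3.7
eef_pos: [0.5787, -0.0596, 0.1664]
tool_rot: [-0.002, 0.722, 0.692, -0.003]
contact_force: [-0.1, -0.0, 0.2]
gripper_width: 0.586
```

```bash
python3 -c "
from h import *
go([.582,-.054,.136],-2)"
```

```text
t 3.7 pos [ 0.5787 -0.0596  0.1664] w 0.586 F [-0.1 -0.   0.2]
turn [-0.4  0.  -0.4] shift [0.58 0.33 3.03]
```

carry_out([
  [[0,0,0],[0.3,0.2,0.5],5],
  [[0,0,0],[0.3,0.2,0.5],5],
])

```text
t: 3.95
eef_pos: [0.5846, -0.0548, 0.1659]
tool_rot: [0.001, 0.721, 0.693, 0.001]
contact_force: [-0.2, -0.0, 1.0]
gripper_width: 0.587
```

```bash
python3 -c "
from h import *
for i in range(4):
    o=bot.get_obs();print(o['t'],o['eef_pos'].round(4),o['joint_vel'].round(3));bot.read_camera('side')"; python3 w.py w2
```

```text
3.95 [ 0.5846 -0.0548  0.1659] [-0.    -0.004  0.001  0.002 -0.     0.002  0.002]
4.0 [ 0.5845 -0.0548  0.1659] [0.003 0.001 0.003 0.005 0.003 0.    0.   ]
4.05 [ 0.5843 -0.0548  0.1657] [-0.002  0.004  0.001  0.005  0.001 -0.002  0.   ]
4.1 [ 0.5841 -0.0548  0.1654] [ 0.     0.005  0.004  0.005  0.001 -0.003 -0.002]
red [302 227  29  38 916] [315.5 245.7] [ 0.5832 -0.0532  0.142 ]
red [596 360   1   1   1] [596. 360.] [ 0.7602 -0.1403  0.142 ]
green [ 199  139   42   34 1113] [219.2 154.6] [ 5.356e-01 -1.000e-04  1.420e-01]
yellow [ 109  142   52   47 1953] [134.4 164.4] [ 0.4754 -0.0065  0.118 ]
t 4.2 pos [ 0.5838 -0.0548  0.165 ] w 0.583 F [0.4 0.3 0.1]
turn [ 0.1  0.  -0.3] shift [  0.02  -0.21 -13.5 ]
```

View pics/w2.png

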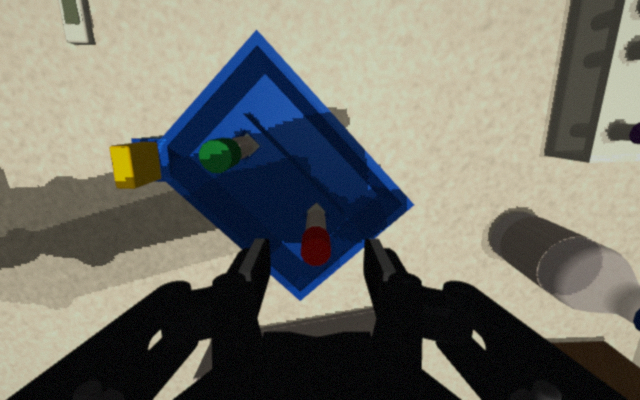

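carry_out([
  [[0,0,0],[0.1,0,2.0],5],
  [[0,0,0],[0.1,0,2.9],5],
  [[0,0,0],[0.1,0,2.9],5],
  [[0,0,0],[0.1,0,2.9],1],
  [[0,0,0],[0.1,0,2.9],1],
], newtons=30)

```text
t: 4.82
eef_pos: [0.5838, -0.0537, 0.1356]
tool_rot: [0.0, 0.721, 0.693, 0.0]
contact_force: [-0.4, -0.1, 0.6]
gripper_width: 0.188
```

carry_out([
  [[0,0,0],[0,0,0],1],
  [[0,0,0],[0,0,0],1],
  [[0,0,0],[0,0,0],1],
])

```text
t: 5.2
eef_pos: [0.5838, -0.0538, 0.1356]
tool_rot: [0.0, 0.721, 0.693, 0.0]
contact_force: [0.1, 0.3, 2.7]
gripper_width: 0.186
```

```bash
python3 -c "
from h import *
go([.582,-.054,.27],-2);go([.455,.26,.27],28)"
```

```text
t 5.2 pos [ 0.5838 -0.0538  0.1356] w 0.186 F [0.1 0.3 2.7]
turn [ 0.1  0.  -0.3] shift [ -0.03  -0.17 -13.44]
t 5.2 pos [ 0.5838 -0.0538  0.1356] w 0.186 F [0.1 0.3 2.7]
turn [  0.    0.  -30.3] shift [ 30.84 -14.11 -13.45]
```

carry_out([
  [[0,0,0],[0,0,-5],1],
  [[0,0,0],[0,0,-10],1],
  [[0,0,0],[2,-1,-13.4],1],
  [[0,0,0],[7,-4,-13.4],1],
  [[0,0,0],[12,-7,-13.4],1],
])

```text
t: 5.82
eef_pos: [0.5176, 0.07, 0.2696]
tool_rot: [0.0, 0.721, 0.692, 0.0]
contact_force: [0.5, 0.2, 0.3]
gripper_width: 0.184
```

carry_out([
  [[0,0,0],[5,-2.8,0],1],
  [[0,0,0],[10,-5.5,0],1],
  [[0,0,0],[13,-6.8,0],1],
  [[0,0,0],[13,-6.8,0],1],
  [[0,0,0],[13,-6.8,0],1],
])

```text
t: 6.45
eef_pos: [0.4558, 0.2007, 0.269]
tool_rot: [0.0, 0.721, 0.693, -0.0]
contact_force: [-1.1, -0.8, -1.0]
gripper_width: 0.187
```

```bash
cat > tub.py <<'E'
from h import *
import sys
from scipy.optimize import minimize
n=sys.argv[1];c=Cam("wrist");im=bot.read_camera("wrist");cv2.imwrite(f"pics/{sys.argv[2]}.png",im[:,:,::-1])
t=np.linspace(0,2*np.pi,40);ci=np.c_[np.cos(t),np.sin(t)]
for r in bot.silhouettes(n,"wrist")[:2]:
    g=r['region'];print(r['score'],r['location'],g.sum(),c.onz(r['location'],.05))
    def cost(p):
        m=np.zeros((400,640),np.uint8);P=np.vstack([np.c_[p+.04*ci,np.full(40,.06)],np.c_[p+.031*ci,np.zeros(40)]])
        cv2.fillConvexPoly(m,cv2.convexHull(c.proj(P).round().astype(np.int32)),1);return np.abs(m-g.astype(float)).sum()/g.sum()
    p0=c.onz(r['location'],.05)[:2];s=minimize(cost,p0,method='Nelder-Mead',options=dict(initial_simplex=p0+np.array([[0,0],[.01,0],[0,.01]]),xatol=3e-4));print(s.x.round(4),round(s.fun,3))
    break
go([s.x[0],s.x[1],.27],-2)
E
python3 tub.py red_tub w3
```

```text
0.56 [314.5, 121.8] 4028 [0.45566201 0.26778721 0.05      ]
[0.4555 0.265 ] 0.034
t 6.55 pos [0.4561 0.2001 0.269 ] w 0.186 F [-0.6  0.1 -0.2]
turn [-0.   0.  -0.4] shift [ 6.48 -0.33 -0.11]
```

View pics/w3.png

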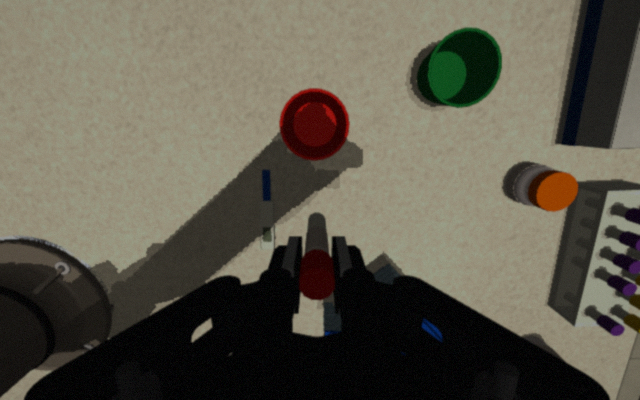

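carry_out([
  [[0,0,0],[5,-0.2,0],1],
  [[0,0,0],[6.5,-0.3,2],1],
  [[0,0,0],[6.5,-0.3,7],1],
  [[0,0,0],[6.5,-0.3,12],1],
  [[0,0,0],[6.5,-0.3,16],1],
])

```text
t: 7.18
eef_pos: [0.4554, 0.2649, 0.1071]
tool_rot: [0.0, 0.722, 0.692, -0.001]
contact_force: [-0.5, 0.9, 0.2]
gripper_width: 0.186
```

carry_out([
  [[0,0,0],[0,0,2.2],1],
  [[0,0,0],[0,0,2.2],1],
  [[0,0,0],[0,0,2.2],1],
  [[0,0,0],[0,0,2.2],3.5],
  [[0,0,0],[0,0,2.2],3.5],
])

```text
t: 7.8
eef_pos: [0.4557, 0.2668, 0.0881]
tool_rot: [0.0, 0.721, 0.693, 0.001]
contact_force: [0.7, 0.9, 0.7]
gripper_width: 0.41
```

carry_out([
  [[0,0,0],[0,0,0],3.5],
  [[0,0,0],[0,0,-5],3.5],
  [[0,0,0],[0,0,-10],3.5],
  [[0,0,0],[0,0,-16],4.5],
  [[0,0,0],[-5,0,-19],4.5],
])

```text
t: 8.43
eef_pos: [0.4536, 0.2205, 0.2811]
tool_rot: [-0.0, 0.719, 0.695, 0.003]
contact_force: [1.7, -1.6, -0.1]
gripper_width: 0.532
```

```bash
python3 w.py w4; python3 -c "
from h import *
go([.5355,-.0005,.25],-2)
bot.read_camera('side')
print([(r['score'],r['location']) for r in bot.silhouettes('red_tube','side')])"
```

```text
red [ 283  109   67   67 2630] [316.6 141.5] [0.4556 0.2719 0.142 ]
red [334 156   4   5   7] [335.7 158. ] [0.4728 0.2564 0.142 ]
green [ 416   55   77   72 3890] [455.7  90.8] [0.5779 0.3112 0.142 ]
green [416 105   6   6  16] [418.8 107.4] [0.5466 0.2984 0.142 ]
yellow [623 330  14  13 125] [629.7 336.9] [0.8286 0.0248 0.118 ]
yellow [628 312  12  12 109] [634.5 318. ] [0.8272 0.0518 0.118 ]
t 8.47 pos [0.4553 0.2115 0.2826] w 0.524 F [-0.3 -4.8  1.4]
turn [ 0.4  0.1 -0.5] shift [-26.03  13.77  -1.62]
t 8.47 pos [0.4553 0.2115 0.2826] w 0.524 F [-0.3 -4.8  1.4]
turn [ 0.4  0.1 -0.5] shift [-20.83   8.91   3.34]
[]
```

View pics/w4.png

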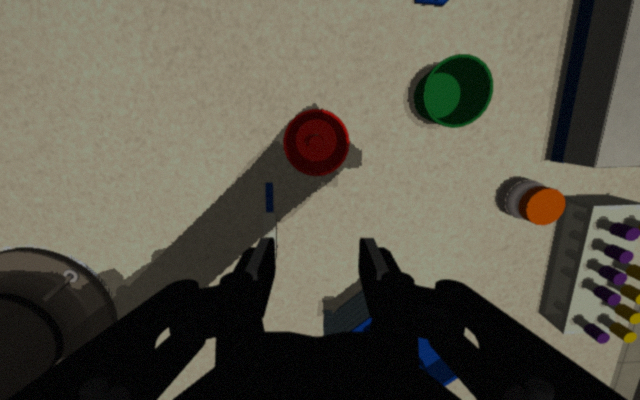

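carry_out([
  [[0,0,0],[-5,2,1],4.5],
  [[0,0,0],[-10,4.2,2],4.5],
  [[0,0,0],[-15,6.5,3.3],4.5],
  [[0,0,0],[-20.8,8.9,3.3],4.5],
  [[0,0,0],[-20.8,8.9,3.3],4.5],
])

```text
t: 9.2
eef_pos: [0.5345, 0.0002, 0.2425]
tool_rot: [-0.0, 0.724, 0.69, -0.001]
contact_force: [0.6, -0.2, 0.1]
gripper_width: 0.528
```

carry_out([
  [[0,0,0],[0,0,4],4.5],
  [[0,0,0],[0,0,8],4.5],
  [[0,0,0],[0,0,8],4.5],
])

```text
t: 9.57
eef_pos: [0.5311, 0.0065, 0.1612]
tool_rot: [-0.003, 0.72, 0.694, -0.002]
contact_force: [-0.0, 0.6, 0.8]
gripper_width: 0.524
```

```bash
python3 w.py w5; python3 - <<'E'
from h import *
go([.5355,-.0005,.136],-2)
im=bot.read_camera('side')[:,:,::-1]
a=cv2.resize(im[130:200,230:350],(640,373),interpolation=cv2.INTER_CUBIC)
b=cv2.resize(cv2.imread('pics/w5.png'),(355,222))
cv2.imwrite('pics/c2.png',np.vstack([a,np.hstack([b,np.zeros((222,285,3),np.uint8)])]))
E
```

```text
red [592   0   2   2   2] [5.925e+02 5.000e-01] [0.6552 0.1223 0.142 ]
red [598   1   1   1   1] [598.   1.] [0.6576 0.122  0.142 ]
green [309 240  29  40 952] [323.2 259.8] [0.5342 0.0014 0.142 ]
yellow [211 223  24  52 752] [221.1 251.7] [ 0.4684 -0.0032  0.118 ]
yellow [235 224   4   5   8] [237.  226.5] [0.4806 0.0138 0.118 ]
t 9.62 pos [0.5328 0.0067 0.1633] w 0.529 F [-0.1 -0.1  0.4]
turn [-0.2 -0.  -0.2] shift [ -5.92   5.05 -13.68]
t 9.62 pos [0.5328 0.0067 0.1633] w 0.529 F [-0.1 -0.1  0.4]
turn [-0.2 -0.  -0.2] shift [-0.71  0.31  2.73]
```

View pics/c2.png

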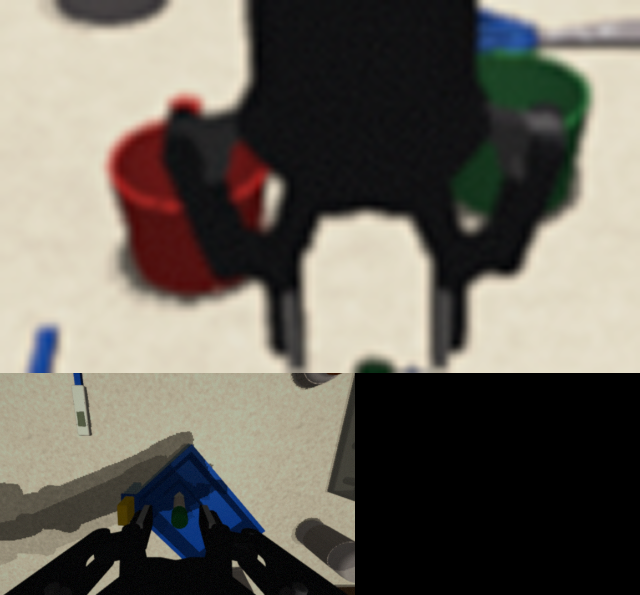

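carry_out([
  [[0,0,0],[-0.6,0.2,1],4.5],
  [[0,0,0],[-0.6,0.2,1],4.5],
])

```text
t: 9.93
eef_pos: [0.5358, -0.0017, 0.1544]
tool_rot: [0.0, 0.721, 0.692, -0.0]
contact_force: [-0.6, 0.5, -0.7]
gripper_width: 0.527
```

```bash
python3 -c "
from h import *
go([.535,0,.136],-2)"
```

```text
t 9.93 pos [ 0.5358 -0.0017  0.1544] w 0.527 F [-0.6  0.5 -0.7]
turn [ 0.   0.  -0.3] shift [ 0.16 -0.09  1.84]
```

carry_out([
  [[0,0,0],[0.1,-0.1,1.8],4.5],
  [[0,0,0],[0.1,-0.1,1.8],4.5],
  [[0,0,0],[0.1,-0.1,1.8],4.5],
  [[0,0,0],[0.1,-0.1,1.8],1],
  [[0,0,0],[0.1,-0.1,1.8],1],
])

```text
t: 10.55
eef_pos: [0.5349, 0.0002, 0.1365]
tool_rot: [0.0, 0.721, 0.693, 0.0]
contact_force: [-1.0, 1.2, 1.0]
gripper_width: 0.191
```

carry_out([
  [[0,0,0],[0,0,0],1],
  [[0,0,0],[0,0,0],1],
])

```text
t: 10.8
eef_pos: [0.5349, 0.0003, 0.1365]
tool_rot: [0.0, 0.721, 0.693, 0.0]
contact_force: [-1.1, 0.3, 3.0]
gripper_width: 0.189
```

```bash
python3 -c "
from h import *
go([.62,.25,.27],-2)"
```

```text
t 10.8 pos [5.349e-01 3.000e-04 1.365e-01] w 0.189 F [-1.1  0.3  3. ]
turn [ 0.  -0.  -0.3] shift [ 25.29   7.52 -13.34]
```

carry_out([
  [[0,0,0],[0,0,-5],1],
  [[0,0,0],[0,0,-10],1],
  [[0,0,0],[2,0.6,-13.3],1],
  [[0,0,0],[7,2,-13.3],1],
  [[0,0,0],[12,3.6,-13.3],1],
])

```text
t: 11.42
eef_pos: [0.5759, 0.1192, 0.2698]
tool_rot: [0.001, 0.722, 0.692, 0.0]
contact_force: [-0.0, -0.4, -0.5]
gripper_width: 0.19
```

carry_out([
  [[0,0,0],[5,1.5,0],1],
  [[0,0,0],[10,3,0],1],
  [[0,0,0],[13.3,3.9,0],1],
  [[0,0,0],[13.3,3.9,0],1],
  [[0,0,0],[13.3,3.9,0],1],
])

```text
t: 12.05
eef_pos: [0.6195, 0.2491, 0.2687]
tool_rot: [0.0, 0.721, 0.693, -0.001]
contact_force: [0.0, -0.9, 0.7]
gripper_width: 0.185
```

```bash
python3 tub.py green_tub w6
```

```text
0.73 [311.7, 120.6] 4073 [0.61612057 0.31758813 0.05      ]
[0.6185 0.3165] 0.036
t 12.15 pos [0.6198 0.2482 0.269 ] w 0.183 F [-0.1 -0.7 -0.8]
turn [-0.   0.1 -0.4] shift [ 6.81 -0.41 -0.1 ]
```

carry_out([
  [[0,0,0],[5,-0.3,0],1],
  [[0,0,0],[6.8,-0.3,2],1],
  [[0,0,0],[6.8,-0.3,7],1],
  [[0,0,0],[6.8,-0.3,12],1],
  [[0,0,0],[6.8,-0.3,16],1],
])

```text
t: 12.78
eef_pos: [0.6189, 0.3158, 0.1063]
tool_rot: [0.0, 0.721, 0.692, -0.001]
contact_force: [0.3, -0.2, 0.7]
gripper_width: 0.183
```

carry_out([
  [[0,0,0],[0,0,2.2],1],
  [[0,0,0],[0,0,2.2],1],
  [[0,0,0],[0,0,2.2],1],
  [[0,0,0],[0,0,2.2],3.5],
  [[0,0,0],[0,0,2.2],3.5],
])

```text
t: 13.4
eef_pos: [0.6199, 0.3185, 0.0885]
tool_rot: [0.0, 0.721, 0.693, 0.001]
contact_force: [-0.2, 0.5, 0.2]
gripper_width: 0.407
```

carry_out([
  [[0,0,0],[0,0,0],3.5],
  [[0,0,0],[0,0,-5],3.5],
  [[0,0,0],[0,0,-10],3.5],
  [[0,0,0],[0,0,-16],4.5],
  [[0,0,0],[-5,0,-19],4.5],
])

```text
t: 14.02
eef_pos: [0.6166, 0.2735, 0.2816]
tool_rot: [-0.001, 0.719, 0.695, 0.004]
contact_force: [1.8, -1.9, -0.0]
gripper_width: 0.527
```

```bash
python3 -c "
from h import *
go([.468,-.085,.25],-2)"
```

```text
t 14.03 pos [0.6166 0.2735 0.2816] w 0.527 F [ 1.8 -1.9 -0. ]
turn [ 0.2 -0.4  0.1] shift [-36.33 -13.7    2.89]
```

carry_out([
  [[0,0,0],[-5,-2,1],4.5],
  [[0,0,0],[-10,-3.8,2.9],4.5],
  [[0,0,0],[-15,-5.7,2.9],4.5],
  [[0,0,0],[-20,-7.5,2.9],4.5],
  [[0,0,0],[-25,-9.4,2.9],4.5],
])

```text
t: 14.65
eef_pos: [0.5127, 0.0205, 0.2484]
tool_rot: [0.0, 0.721, 0.693, 0.0]
contact_force: [0.4, -0.4, -0.0]
gripper_width: 0.527
```

carry_out([
  [[0,0,0],[-5,-1.9,0],4.5],
  [[0,0,0],[-11.3,-4.3,0],4.5],
  [[0,0,0],[-11.3,-4.3,0],4.5],
  [[0,0,0],[-11.3,-4.3,0],4.5],
  [[0,0,0],[-11.3,-4.3,0],4.5],
])

```text
t: 15.28
eef_pos: [0.4667, -0.0875, 0.2484]
tool_rot: [0.0, 0.72, 0.694, 0.0]
contact_force: [0.6, -0.1, 0.4]
gripper_width: 0.53
```

```bash
python3 w.py w7; python3 - <<'E'
from h import *
im=bot.read_camera('side')[:,:,::-1]
a=cv2.resize(im[130:200,230:350],(500,292),interpolation=cv2.INTER_CUBIC)
b=cv2.resize(cv2.imread('pics/w7.png')[:340,100:560],(500,370))
cv2.imwrite('pics/c3.png',np.vstack([a,b])[:600])
bot.read_camera('scene')
C={c:Cam(c) for c in("scene","side","wrist")}
for n in('red_tube','green_tube'):
    for c in('scene','side'): print(n,c,[(round(r['score'],2),r['location'],r['region'].sum()) for r in bot.silhouettes(n,c)])
E
```

```text
green [447 341   1   1   1] [447. 341.] [ 0.5891 -0.2304  0.142 ]
yellow [308  95  14  33 451] [314.4 110.8] [ 0.4674 -0.0102  0.118 ]
t 15.32 pos [ 0.4666 -0.0874  0.2483] w 0.526 F [0.3 0.9 0.4]
turn [ 0.  -0.  -0.1] shift [ 3.72 11.36 -5.16]
red_tube scene [(0.49, [295.3, 205.6], np.int64(1956))]
red_tube side [(0.54, [261.8, 172.8], np.int64(289)), (0.4, [324.2, 153.0], np.int64(648))]
green_tube scene [(0.43, [416.5, 217.0], np.int64(101))]
green_tube side [(0.51, [327.0, 140.7], np.int64(101))]
```

View pics/c3.png

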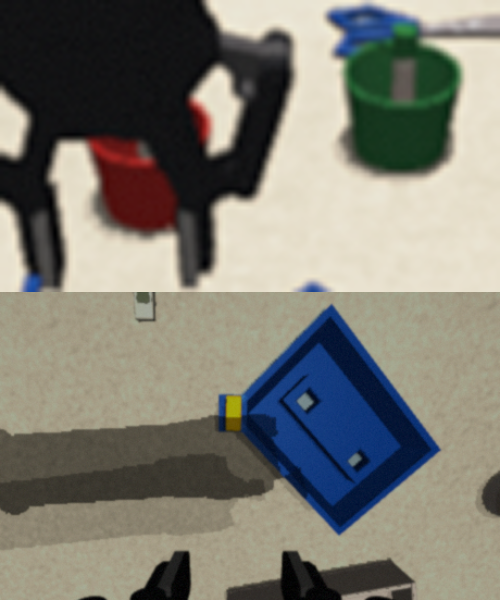

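carry_out([
  [[0,0,0],[5,0.3,0],4],
  [[0,0,0],[7.7,0.3,3],4],
  [[0,0,0],[7.7,0.3,8],4],
  [[0,0,0],[7.7,0.3,9.8],4],
  [[0,0,0],[7.7,0.3,9.8],4],
])

```text
t: 16.25
eef_pos: [0.4711, -0.0121, 0.149]
tool_rot: [-0.001, 0.721, 0.693, -0.001]
contact_force: [-1.0, 0.6, -0.1]
gripper_width: 0.467
```

carry_out([
  [[0,0,0],[0,0,0],4],
  [[0,0,0],[0,0,0],4],
])

```text
t: 16.5
eef_pos: [0.4729, -0.0124, 0.1513]
tool_rot: [0.001, 0.721, 0.693, 0.001]
contact_force: [0.1, -0.3, 0.6]
gripper_width: 0.471
```

```bash
python3 w.py w8; python3 -c "
from h import *
go([.4675,-.010,.110],-2)
im=cv2.imread('pics/w8.png');cv2.imwrite('pics/w8c.png',im[100:400,100:560])"
```

```text
yellow [ 298  208   20   57 1088] [307.5 236.6] [ 0.4674 -0.0092  0.118 ]
t 16.55 pos [ 0.4728 -0.0124  0.1512] w 0.47 F [-0.4  0.7 -0.5]
turn [ 0.1  0.  -0.3] shift [ -3.77  11.06 -14.85]
t 16.55 pos [ 0.4728 -0.0124  0.1512] w 0.47 F [-0.4  0.7 -0.5]
turn [ 0.1  0.  -0.3] shift [ 0.22 -0.55  4.12]
```

View pics/w8c.png

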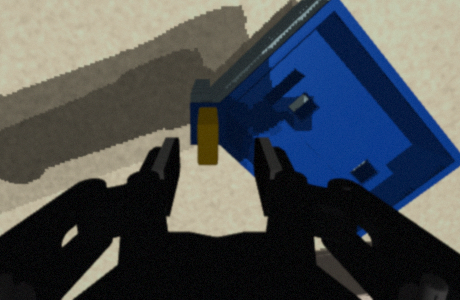

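carry_out([
  [[0,0,0],[0.2,-0.5,0],4],
  [[0,0,0],[0.2,-0.5,0],4],
  [[0,0,0],[0.2,-0.5,2],4],
  [[0,0,0],[0.2,-0.5,4],4],
  [[0,0,0],[0.2,-0.5,4],4],
])

```text
t: 17.18
eef_pos: [0.4661, -0.0102, 0.1093]
tool_rot: [-0.001, 0.721, 0.693, -0.001]
contact_force: [0.5, 0.0, -0.6]
gripper_width: 0.471
```

carry_out([
  [[0,0,0],[0,0,0],4],
  [[0,0,0],[0,0,0],4],
])

```text
t: 17.42
eef_pos: [0.4677, -0.0101, 0.111]
tool_rot: [0.001, 0.721, 0.693, 0.0]
contact_force: [-1.1, -0.5, 0.2]
gripper_width: 0.468
```

```bash
python3 w.py w9; python3 -c "
from h import *
go([.4675,-.010,.110],-2)"
```

```text
yellow [ 304  234   27   79 1983] [316.6 273.5] [ 0.4675 -0.0084  0.118 ]
t 17.48 pos [ 0.4677 -0.0101  0.1109] w 0.472 F [0.2 0.4 0.2]
turn [ 0.1  0.  -0.3] shift [ -3.99  11.58 -18.89]
t 17.48 pos [ 0.4677 -0.0101  0.1109] w 0.472 F [0.2 0.4 0.2]
turn [ 0.1  0.  -0.3] shift [ 0.01 -0.02  0.09]
```

carry_out([
  [[0,0,0],[0,0,0],2],
  [[0,0,0],[0,0,0],0.8],
  [[0,0,0],[0,0,0],0.8],
  [[0,0,0],[0,0,0],0.8],
  [[0,0,0],[0,0,0],0.8],
], newtons=90)

```text
t: 18.1
eef_pos: [0.4671, -0.0102, 0.1103]
tool_rot: [0.0, 0.721, 0.693, -0.0]
contact_force: [-1.4, -1.1, 4.8]
gripper_width: 0.207
```

```bash
python3 - <<'E'
from h import *
o=bot.get_obs();R0=rq(o['tool_rot']);p=o['eef_pos'];print(o['t'],p,o['gripper_width'],o['contact_force'],o['torque'])
yaw=np.radians(-47);d=R.from_euler('z',yaw).apply([.139,.099,0])
piv=np.array([.4675,-.010,.060])+d;u=-d/np.linalg.norm(d);ax=np.cross(u,[0,0,1]);print('piv',piv,ax)
for a in (2,4,6,8,10,12,14):
    Q=R.from_rotvec(np.radians(a)*ax);n=piv+Q.apply(p-piv)
    print(a,np.degrees((R0.inv()*Q*R0).as_rotvec()).round(2),(R0.inv().apply(n-p)*100).round(2))
E
```

```text
18.1 [ 0.4670712  -0.0102106   0.11026032] 0.20729804472844826 [-1.38888513 -1.07702306  4.808594  ] [-0.1478338   0.41498278 -0.12230724]
piv [ 0.63470179 -0.04414033  0.06      ] [ 0.20005853  0.97978395 -0.        ]
2 [ 1.97  0.32 -0.  ] [-0.03  0.18 -0.59]
4 [ 3.95  0.64 -0.  ] [-0.06  0.39 -1.18]
6 [ 5.92  0.96 -0.  ] [-0.1   0.61 -1.76]
8 [ 7.9   1.29 -0.  ] [-0.14  0.85 -2.33]
10 [ 9.87  1.61 -0.  ] [-0.18  1.12 -2.89]
12 [11.84  1.93 -0.  ] [-0.23  1.4  -3.45]
14 [13.82  2.25 -0.  ] [-0.28  1.7  -3.99]
```

carry_out([
  [[0,0,0],[0,0,0],0.8],
  [[0,0,0],[0,0,0],0.8],
])

```text
t: 18.35
eef_pos: [0.4671, -0.0102, 0.1102]
tool_rot: [0.0, 0.721, 0.693, -0.0]
contact_force: [-3.0, -1.8, 5.2]
gripper_width: 0.206
```

```bash
python3 - <<'E'
from h import *
o=bot.get_obs();print(o['gripper_width'],o['contact_force'],o['torque'])
a=bot.read_camera('side')[180:300,230:380,::-1];b=bot.read_camera('wrist')[150:400,190:450,::-1]
a=cv2.resize(a,(400,320),interpolation=cv2.INTER_CUBIC);b=cv2.resize(b,(400,320))
h=cv2.cvtColor(b,cv2.COLOR_BGR2HSV)
cv2.imwrite('pics/c4.png',np.hstack([a,b]))
E
```

```text
0.20640788253106912 [-3.00683808 -1.80726719  5.19935736] [-0.14679089  0.34563105 -0.11224077]
```

View pics/c4.png

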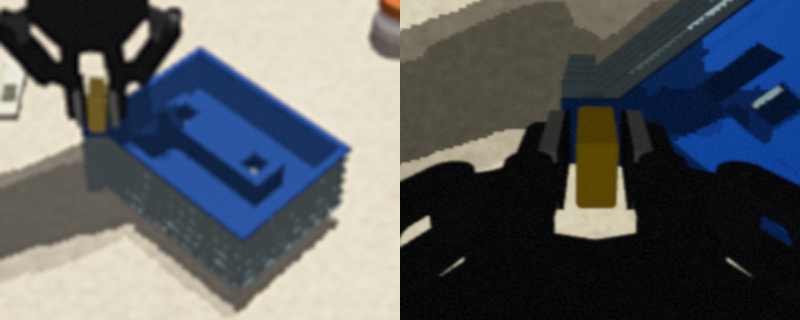

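carry_out([
  [[0,0,0],[0,0,0],3],
  [[0,0,0],[0,0,-0.5],3],
  [[0,0,0],[0,0,-0.5],3],
  [[0,0,0],[0,0,-0.5],0.6],
  [[0,0,0],[0,0,-0.5],0.6],
])

```text
t: 19.08
eef_pos: [0.467, -0.0102, 0.1151]
tool_rot: [-0.0, 0.721, 0.693, -0.0]
contact_force: [0.4, -0.1, 0.3]
gripper_width: 0.123
```

carry_out([
  [[0,0,0],[0,0,0],0.6],
  [[0,0,0],[0,0,0],0.6],
  [[0,0,0],[0,0,0],0.6],
])

```text
t: 19.45
eef_pos: [0.4671, -0.0102, 0.1152]
tool_rot: [-0.0, 0.721, 0.693, -0.0]
contact_force: [0.1, -0.0, -0.5]
gripper_width: 0.121
```

```bash
python3 - <<'E'
from h import *
o=bot.get_obs();print(o['gripper_width'],o['contact_force'],o['torque'],o['eef_pos'])
E
```

```text
0.12076574607205014 [ 0.08006654 -0.01922623 -0.51537736] [-0.05527342 -0.04045216 -0.07324183] [ 0.46707611 -0.01016904  0.11515731]
```

carry_out([
  [[1.5,0.2,0],[0,0.15,-0.44],0.6],
  [[3,0.5,0],[-0.05,0.3,-0.88],0.6],
  [[4.4,0.7,0],[-0.1,0.5,-1.32],0.6],
  [[5.9,1,0],[-0.1,0.66,-1.76],0.6],
  [[5.9,1,0],[-0.1,0.66,-1.76],0.6],
])

```text
t: 20.08
eef_pos: [0.4741, -0.0113, 0.1328]
tool_rot: [-0.043, 0.72, 0.692, -0.029]
contact_force: [-0.4, 0.5, -1.3]
gripper_width: 0.122
```

```bash
python3 - <<'E'
from h import *
o=bot.get_obs();R0=rq(o['tool_rot']);p=o['eef_pos'];print(o['t'],p,o['gripper_width'],o['contact_force'],o['torque'])
print('tilt',np.degrees(np.arccos(-R0.apply([0,0,1])[2])))
piv=np.array([.6347,-.0441,.060]);ax=np.array([.2,.98,0])
for a in (2,4,6,8):
    Q=R.from_rotvec(np.radians(a)*ax);n=piv+Q.apply(p-piv)
    print(a,np.degrees((R0.inv()*Q*R0).as_rotvec()).round(2),(R0.inv().apply(n-p)*100).round(2))
E
```

```text
20.075 [ 0.47407938 -0.0113377   0.13279001] 0.12183163371991697 [-0.35326989  0.54705496 -1.3281054 ] [-0.05810086 -0.03887937 -0.10492299]
tilt 5.962064036100863
2 [1.97 0.32 0.  ] [-0.03  0.2  -0.59]
4 [3.95 0.64 0.  ] [-0.07  0.42 -1.18]
6 [5.92 0.96 0.01] [-0.11  0.66 -1.75]
8 [7.9  1.29 0.01] [-0.15  0.93 -2.32]
```

carry_out([
  [[2,0.3,0],[0,0.2,-0.6],0.6],
  [[4,0.6,0],[-0.1,0.4,-1.2],0.6],
  [[5.9,1,0],[-0.1,0.65,-1.75],0.6],
  [[7.9,1.3,0],[-0.15,0.9,-2.3],0.6],
  [[7.9,1.3,0],[-0.15,0.9,-2.3],0.6],
])

```text
t: 20.7
eef_pos: [0.4841, -0.0133, 0.1544]
tool_rot: [-0.101, 0.716, 0.688, -0.069]
contact_force: [-5.2, 1.6, 2.6]
gripper_width: 0.122
```

```bash
python3 - <<'E'
from h import *
o=bot.get_obs();R0=rq(o['tool_rot']);print(o['t'],o['eef_pos'],o['gripper_width'],o['contact_force'],o['torque'])
print('tilt',np.degrees(np.arccos(-R0.apply([0,0,1])[2])),'up',R0.inv().apply([0,0,1]))
a=bot.read_camera('side')[150:310,220:400,::-1];b=bot.read_camera('scene')[140:270,230:350,::-1]
cv2.imwrite('pics/c5.png',np.hstack([cv2.resize(a,(400,356)),cv2.resize(b,(330,356))]))
E
```

```text
20.7 [ 0.48411448 -0.01332901  0.15443722] 0.12203855295560614 [-5.16716396  1.56203755  2.61081555] [0.18815506 0.59149473 0.05167016]
tilt 14.080927775981806 up [ 0.03989588 -0.23999873 -0.96995305]
```

View pics/c5.png

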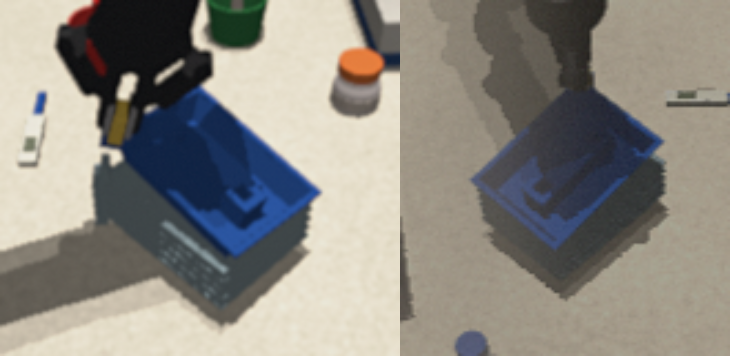

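carry_out([
  [[0,0,0],[0,-0.35,-0.4],0.6],
  [[0,0,0],[0.05,-0.5,-1],0.6],
  [[0,0,0],[0.1,-0.8,-2],0.6],
  [[0,0,0],[0.1,-1.3,-4],0.6],
  [[0,0,0],[0.2,-1.8,-6],0.6],
])

```text
t: 21.42
eef_pos: [0.482, -0.0142, 0.2185]
tool_rot: [-0.1, 0.716, 0.688, -0.068]
contact_force: [0.4, -0.5, -0.9]
gripper_width: 0.125
```

carry_out([
  [[0,0,0],[0.1,-0.8,-3],0.6],
  [[0,0,0],[0.2,-1.5,-6],0.6],
  [[0,0,0],[0.2,-1.5,-6],0.6],
])

```text
t: 21.8
eef_pos: [0.4831, -0.0143, 0.2819]
tool_rot: [-0.098, 0.716, 0.688, -0.067]
contact_force: [0.3, -0.3, -0.6]
gripper_width: 0.125
```

```bash
python3 - <<'E'
from h import *
import pickle
o=bot.get_obs();print(o['gripper_width'],o['contact_force'],o['torque'])
C={c:Cam(c) for c in("scene","side")}
D=pickle.load(open('d.pkl','rb'))
for c in C:
    cv2.imwrite(f'pics/L{c}.png',bot.read_camera(c)[:,:,::-1])
    for n in('stack','tray'):
        r=bot.silhouettes(n,c)
        if r: print(n,c,round(r[0]['score'],2),r[0]['location'],r[0]['region'].sum(), 'rows',np.where(r[0]['region'].any(1))[0][[0,-1]],'cols',np.where(r[0]['region'].any(0))[0][[0,-1]],'was rows',np.where(D[n,c].any(1))[0][[0,-1]],np.where(D[n,c].any(0))[0][[0,-1]])
go([.49,-.273,.24],-2)
E
```

```text
0.12488307008824008 [ 0.25392649 -0.30876763 -0.61016436] [-0.05324416 -0.28652159 -0.00285799]
stack scene 0.98 [293.0, 213.8] 2317 rows [183 240] cols [259 326] was rows [201 242] [258 326]
tray scene 0.81 [284.8, 166.9] 2595 rows [129 197] cols [249 324] was rows [170 229] [259 325]
stack side 0.69 [313.0, 245.9] 4891 rows [204 287] cols [261 359] was rows [231 288] [262 361]
tray side 0.92 [314.4, 175.5] 4411 rows [138 216] cols [257 368] was rows [199 268] [263 361]
t 22.1 pos [ 0.4809 -0.0146  0.2783] w 0.124 F [-0.1  0.5 -1. ]
turn [-13.9  -2.3  -0.3] shift [-25.9    2.67   2.22]
```

```bash
python3 -c "
from h import *
go([.483,-.287,.25],-2)"
```

```text
t 22.1 pos [ 0.4809 -0.0146  0.2783] w 0.124 F [-0.1  0.5 -1. ]
turn [-13.9  -2.3  -0.3] shift [-27.29   1.8    1.35]
```

carry_out([
  [[-3,-0.5,0],[-3,0.1,0],0.6],
  [[-6,-1,0],[-7,0.4,0.2],0.6],
  [[-9,-1.5,0],[-11,0.7,0.4],0.6],
  [[-12,-2,0],[-15,1,0.6],0.6],
  [[-13.9,-2.3,-0.3],[-19,1.3,0.9],0.6],
])

```text
t: 22.72
eef_pos: [0.4829, -0.2053, 0.2592]
tool_rot: [0.001, 0.719, 0.695, 0.001]
contact_force: [0.8, 1.2, -1.7]
gripper_width: 0.122
```

carry_out([
  [[0,0,0],[-4,0,0.5],0.6],
  [[0,0,0],[-7,0,1],0.6],
  [[0,0,0],[-8.3,0,1],0.6],
  [[0,0,0],[-8.3,0,1],0.6],
  [[0,0,0],[-8.3,0,1],0.6],
])

```text
t: 23.35
eef_pos: [0.4811, -0.2854, 0.2499]
tool_rot: [0.0, 0.718, 0.696, 0.001]
contact_force: [0.1, 0.0, -0.8]
gripper_width: 0.124
```

```bash
cat > chk.py <<'E'
from h import *
import sys
from scipy.optimize import least_squares,minimize
C={c:Cam(c) for c in("scene","side")};G={};B={}
for c in C:
    cv2.imwrite(f'pics/{sys.argv[1]}{c}.png',bot.read_camera(c)[:,:,::-1])
    for n,d in(('tray',G),('basin',B)):
        r=bot.silhouettes(n,c)
        if r: d[c]=r[0]['region'];print(n,c,round(r[0]['score'],2),r[0]['location'],d[c].sum())
o=bot.get_obs();p=o['eef_pos'];rect=lambda a,b,z:np.array([[x*a/2,y*b/2,z] for x in(1,-1) for y in(1,-1)])
T=np.vstack([rect(.13,.09,0),rect(.15,.11,.03)])
def pose(q): return lambda X:R.from_euler('ZYX',q[3:]).apply(X)+q[:3]
def cost(q):
    e=0;P=pose(q)(T)
    for c in G:
        m=np.zeros((1600,2560),np.uint8);cv2.fillConvexPoly(m,cv2.convexHull(((C[c].proj(P)+.5)*4).astype(np.int32)),255)
        m=cv2.resize(m,(640,400),interpolation=cv2.INTER_AREA)/255;e+=np.abs(m-G[c]).sum()/G[c].sum()
    return e
ya=np.radians(-47);q0=np.r_[p+[.09,-.0173,-.0552],ya,0,0]
s=q0+np.vstack([np.zeros(6),np.diag([.01,.01,.01,.08,.08,.08])])
r=minimize(cost,q0,method='Nelder-Mead',options=dict(initial_simplex=s,maxiter=600,xatol=3e-4))
print('prior',q0[:3].round(3),round(cost(q0),3),'fit',r.x[:3].round(4),np.degrees(r.x[3:]).round(1),round(r.fun,3))
go([.483,-.287,.207],-2)
E
python3 chk.py m
```

```text
tray scene 0.94 [174.8, 180.8] 2487
basin scene 0.58 [196.2, 230.1] 4826
tray side 0.79 [345.0, 318.9] 11311
basin side 0.83 [305.8, 376.5] 6303
prior [ 0.571 -0.304  0.195] 0.278 fit [ 0.5725 -0.3075  0.1984] [-46.1   1.3   0.7] 0.187
t 23.65 pos [ 0.4808 -0.2866  0.2499] w 0.123 F [-0.1 -0.1 -1.2]
turn [ 0.1 -0.   0.1] shift [-0.04  0.21  4.29]
```

carry_out([
  [[0,0,0],[-0.1,0.1,1.5],0.6],
  [[0,0,0],[0.1,0.1,3],0.6],
  [[0,0,0],[0.1,0.1,4.3],0.6],
  [[0,0,0],[0.1,0.1,4.3],0.6],
  [[0,0,0],[0.1,0.1,4.3],0.6],
])

```text
t: 24.28
eef_pos: [0.482, -0.2862, 0.2068]
tool_rot: [0.001, 0.719, 0.695, 0.001]
contact_force: [-0.1, -0.2, -0.7]
gripper_width: 0.123
```

carry_out([
  [[0,0,0],[0,0,0],0.6],
  [[0,0,0],[0,0,0],0.6],
  [[0,0,0],[0,0,0],0.6],
  [[0,0,0],[0,0,0],0.6],
  [[0,0,0],[0,0,0],0.6],
])

```text
t: 24.9
eef_pos: [0.4818, -0.2861, 0.2068]
tool_rot: [0.001, 0.719, 0.695, 0.001]
contact_force: [-0.1, 1.1, -1.9]
gripper_width: 0.12
```

```bash
python3 chk.py n; python3 - <<'E'
from h import *
for n,cc in (('stack','side'),('red_tube','side'),('green_tube','side'),('jar','side'),('sanitiser','side'),('thermometer','side'),('scissors','scene'),('stack','scene')):
    r=bot.silhouettes(n,cc);print(n,cc,[(round(x['score'],2),np.round(x['location'],0)) for x in r[:2]])
o=bot.get_obs();print(np.abs(o['joint_vel']).max(),o['contact_force'])
E
```

```text
basin scene 0.7 [199.2, 234.9] 4282
tray side 0.88 [343.5, 336.4] 10167
basin side 0.91 [296.5, 379.9] 4635
prior [ 0.572 -0.303  0.152] 0.172 fit [ 0.5779 -0.3164  0.1665] [-50.5  -7.3   8.2] 0.067
t 25.2 pos [ 0.4818 -0.2861  0.2068] w 0.126 F [-0.2  0.1 -1.4]
turn [ 0.1 -0.   0. ] shift [-0.08  0.13 -0.02]
stack side [(0.55, array([320., 241.]))]
red_tube side []
green_tube side [(0.54, array([344., 334.])), (0.51, array([323., 144.]))]
jar side [(0.67, array([381., 187.]))]
sanitiser side [(0.71, array([439., 267.])), (0.22, array([343., 336.]))]
thermometer side []
scissors scene [(0.7, array([465., 227.]))]
stack scene [(0.71, array([290., 210.]))]
0.00232146437993416 [-0.4310033   0.33779515 -0.54222067]
```

```bash
python3 chk.py o; python3 - <<'E'
from h import *
C=Cam('side');im=cv2.imread('pics/oside.png')
for n in('red_tub','green_tub','red_tube','green_tube'):
    for r in bot.silhouettes(n,'side')[:2]: 
        g=r['region'];ys,xs=np.where(g);print(n,round(r['score'],2),np.round(r['location']),g.sum(),ys.min(),ys.max(),xs.min(),xs.max())
# whitish tube pixels inside the tubs
for n,c in(('red',[.4555,.265]),('green',[.6185,.3165])):
    u=C.proj([[*c,.06]])[0].astype(int);p=im[u[1]-22:u[1]+15,u[0]-18:u[0]+18].astype(int)
    w=(p.max(2)-p.min(2)<40)&(p.max(2)>60)
    print(n,u,'\n'.join([''.join('#' if a else '.' for a in row) for row in w[::2]]),sep='\n')
E
```

```text
tray scene 0.59 [180.7, 192.0] 2296
basin scene 0.88 [201.6, 236.0] 4281
tray side 0.92 [343.3, 338.4] 10027
basin side 0.69 [296.8, 379.2] 4561
prior [ 0.572 -0.303  0.152] 0.314 fit [ 0.5731 -0.3077  0.1563] [-47.9   1.7   2.7] 0.187
t 25.9 pos [ 0.4817 -0.2861  0.2068] w 0.119 F [-0.5  0.8 -1.3]
turn [ 0.1 -0.   0. ] shift [-0.08  0.13 -0.02]
green_tub 0.56 [326. 156.] 696 139 170 311 340
green_tube 0.65 [328. 144.] 96 135 153 324 329
red
[264 158]
.............#######################
............########################
..........##########################
........############################
.....###############################
..##################################
####################################
######################....##########
#######################..###########
####################################
####################################
####################################
####################################
####################################
####################################
####################################
####################################
####################################
####################################
green
[325 145]
####################################
####################################
####################################
####################################
##########..########################
##.................#################
####...................#############
######.................#############
#####.............#...##############
####...............##.##############
######...........######......#######
######..........########.........###
######..........########......#...##
######..........########......#..###
#######.........########........####
########........#######........#####
########...##...............#..#####
########........#..............#####
#########.....#####..##.......######
```

```bash
python3 - <<'E'
from h import *
bot.read_camera('scene');bot.read_camera('side')
for c in('scene','side'):
  for n in('red_tube','red_tub','green_tube'):
    for r in bot.silhouettes(n,c)[:2]: print(c,n,round(r['score'],2),np.round(r['location']),r['region'].sum())
print(Cam('scene').proj([[.4555,.265,.07],[.6185,.3165,.07]]))
bot.hand_in()
E
```

```text
scene red_tube 0.63 [180. 193.] 2253
scene red_tub 0.95 [382. 184.] 507
side green_tube 0.65 [324. 141.] 91
side green_tube 0.38 [325. 153.] 664
[[386.36820284 174.29026467]
 [416.18208801 213.37451443]]
the job is handed in; nothing more can be done
```

I put both tubes in their tubs, peeled off the top tray lug corner first, and handed the job in while holding it over the basin. It took about 26 s of the 64 s allowed.

**Tubes:** After each release the side camera showed a cap and tube in the matching tub, and both wells in the tray were empty. The last detections found the green tube again. They did not find the red one, because the arm hid its tub from the side camera and the scene camera's only hit for it was on the tray. It was last seen in its tub after I placed it.

**Lug grasp:** The first grip caught on the plate at the lug's foot. I opened, raised 5 mm and gripped again at 90 N.

**Peel:** I tilted the tray about 14° about its far corner, then lifted it away. There was a brief sideways push of about 5 N at the end of the tilt. The stack stayed on the table, within about 2 pixels of its first outline.

**Final hold:**

| Check | Result |
|---|---|
| Tray centre (x, y) | about (0.573, -0.308) m |
| Basin centre (x, y) | about (0.573, -0.305) m |
| Tray underside above the rim | about 9 to 10 cm |
| Tilt | about 2 to 3° |

- **Tray pose:** This comes from a rough two-camera outline fit. An earlier fit using only the side camera suggested 7 to 8° of tilt; I discounted it because one view is ambiguous, and the tool itself read level.
- **Other things:** The jar, sanitiser bottle and scissors were last detected within a few pixels of where they started. The thermometer was not re-detected in the final check, but it showed in place in an earlier picture.
- **Pictures:** I had used up the picture limit, so I checked the final pose by numbers only.

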